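# Start the tube roller mixer at fast

### The arm

A 6-joint arm with a two-finger parallel gripper is mounted at the origin on a cart in front of the work surface, level with it; the furniture and walls round the work are solid. World frame = base frame: x ahead of the robot, y to its left, z up, the work surface at z = 0. Lengths are in m, angles in rad, forces in N, time in s.
With the tool pointing down it reaches from about 0.425 to 0.95 m from the base axis. Payload 3.5 kg.
Tool frame: the origin (TCP) lies between the finger pads; the fingertips stand 8 mm ahead of it and the grasp point (between the pads) lies 11 mm behind it; y points along the fingers, z is the direction in which the jaws open and shut, and the axes are right-handed (so a half turn about y gives the same grasp; the last joint's range is limited). The gripper opens to 85 mm and grips with 20 to 120 N. Pads are 22 mm wide; open, the fingers measure 114 mm over their backs; the gripper's body (76 mm by 85 mm) begins 54 mm behind the grasp point. The pads swing forward as they close: fully open they stand 13 mm farther back than shut.
Start: joints at [0.969, 0.286, 1.577, -0, 1.279, -0.15], TCP at [0.295, 0.607, 0.239] pointing down, gripper open.
Joint ranges: [-2.77, 2.77], [-0.9, 2.22], [0.21, 2.48], [-1.53, 4.67], [0.24, 2.81], [-2.84, 2.84]. Speed limits (rad/s): [2.79, 2.79, 3.14, 3.14, 3.14, 3.14].

### API

Orientations are given as [roll, pitch, yaw] about the fixed x, y, z axes, in that order (R = Rz(yaw) Ry(pitch) Rx(roll)).
In Python, from station import r, move_gripper, solver, telemetry, vision, models gives the robot as it stands. Calls block until the motion is done:
- r.move_ptp(position, orientation): joint-space move of the TCP to a pose.
- r.move_linear(position, attitude=None, speed=0.15, contact_N=None): straight line of the TCP; attitude=None keeps the orientation; speed is the mean speed in m/s. With contact_N (N) it stops when the force on the tool has changed by that much, and returns True; else False.
- r.goto_joints(angles): joint-space move.
- move_gripper(opening, squeeze=None): finger opening in m; squeeze is the grip in N (None keeps the last); returns when the fingers have stopped.
- r.wait(seconds).
- solver.solve_ik(position, orientation): joint angles nearest the present ones, or None.
- telemetry.state(): the state.
- vision.capture(name): name is "side" or "top"; returns a dict with "frame" (420x560x3 uint8, blue, green, red), "fx", "fy", "cx", "cy" (pixels), "R" (3x3) and "t" (3): a world point X has camera coordinates R X + t. Camera axes: x right, y down, z forward; pixel columns grow to the right and rows downward; lengths in m; the calibration is good to about 2 mm. A picture is of the moment at which its call begins. There is no depth.
A pose or a line that the arm cannot do raises r.Unreachable and nothing moves.
- r.job_done(): hands the job in, once; it reports no verdict.
Trained networks look in a picture, given as the dict that the camera call returned (one of the last four; its "shot" number tells which), for a name from the list of things; names that differ only in an ending like _2 or _b are one class to them, and where a whole thing is asked for, a point or a joint stands for the part that bears it (a point fixed in the world has none). Each returns a list of dicts, best first, with "p" (0 to 1); they miss things now and then, are a little off and sometimes report something else, mostly with a low value. They report only what shows in the picture. A call takes as long as a camera call.
- models.look_for(picture, thing): "xyz" ([x, y, z] in m, in world coordinates, good to about 4 mm: the middle of the surface that is visible of it).
- models.outline_of(picture, thing): "region" (420x560 bool, what is visible of it).
- models.spot_point(picture, thing): "xyz" ([x, y, z] in m, in world coordinates, good to about 4 mm: a listed point, or the origin of a listed thing).
The state is a dict: "time": time; "q": joint angles; "qd": joint speeds; "tau": joint torques, N m; "ee_pos": TCP position; "eef_rot": TCP orientation; "force": force on the tool from outside, world axes, zero at the start; "ft_torque": the same for the moment, N m; "gripper_width": finger opening in m.
Only numpy, scipy, OpenCV 4.12 (cv2) and the standard library are available. Lean on these libraries where they do the work, as an engineer would, in place of code of your own. Each camera call takes 0.05 s, during which the arm holds its last target.

### The job

Start the tube roller mixer: press its raised clear guard fully down over the tubes, then push the speed lever with the black crossbar handle towards the rear of the mixer, past the notch half way, right up to its second and last stop, and leave it there. Only push, with the fingertips or the outside of the fingers: do not pinch the lever's handle or pick anything up, and leave the things standing round the mixer where they are.

Things in the scene. Friction and masses are not known exactly. Their poses are not given: they have to be found in the camera images.
- mixer: Tube roller mixer, fixed: white housing 200 (x) x 300 (y) mm, grey deck 50 mm high. Origin: centre of its underside, on the worktop; x from its front edge (robot's side) to its rear, y to its left. Left part (y -31 to 139 mm): rollers with three tubes (tops 80 mm high) under the guard. Right part (y = -105 mm): the lever in the slot of an aluminium quadrant of two half discs 85 mm high.
- guard (a joint): Angle of the guard, a clear hinged hood framed in grey, 150 mm from hinge to front edge, 170 mm wide. 0 = fully down (its top level, 97 mm above the worktop), grows as its front edge swings up; starts at 0.6 to 0.9 rad. The stiff hinge stays where it is left; about 1 to 4 N on the top moves it; hard stop at 0.
- guard_hinge_mid (a point): Middle of the guard's hinge line, which is parallel to the mixer's y, at x = 88, y = 54, z = 92 mm of the mixer (fixed to it).
- guard_front_mid (a point): Middle of the guard's front edge, on its upper side, 150 mm from the hinge line.
- speed_lever (a joint): Angle of the speed lever about an axis parallel to the mixer's y. 0 = off (its start; leans 0.6 rad to the front), 0.6 = first notch, slow (upright), 1.2 = second and last stop, fast (leans 0.6 rad to the rear). A detent holds it at 0, 0.6 and 1.2, resists with up to 6 N at the handle when pushed slowly, and past 0.3 and 0.9 snaps it forward. Hard stops at 0 and 1.2.
- lever_axis (a point): Middle of the lever's axis, at x = -10, y = -105, z = 40 mm of the mixer (fixed to it).
- lever_handle (a point): Centre of the lever's black crossbar handle, 87 mm from the axis: 112 mm above the worktop at both ends of its travel, 127 mm when upright. The bar is 40 mm wide along the mixer's y, 16 mm thick in the direction of swing, 20 mm high along the lever; below it is a 10 mm round steel stem. Front and rear faces pressed at once count as pinching.
- cup: Bystander: specimen cup with lid, 49 mm across, 58 mm high, standing loose beside the mixer; origin at the centre of its underside.
- dropper: Bystander: dropper bottle, 25 mm across, 78 mm high, standing loose beside the mixer; origin at the centre of its underside.
- holder: Bystander: needle holder, 31 mm across, 52 mm high, standing loose beside the mixer; origin at the centre of its underside.

How it is judged:
On the way, in this order (a step that is already met when the one before it is completed fails the run):
1. the guard is fully down, the lever not yet at its second stop (value of joint guard below 0.06 rad), for 0.2 s.
2. the lever is past the first notch at its second stop (value of joint speed_lever above 1.12 rad), for 0.2 s.
At the end, for the whole second after the job is handed in: Guard down to within 0.06 rad, lever at rest at its second stop (more than 1.12 of 1.2 rad), cup, dropper bottle and needle holder upright and within 25 mm of where they stood (value of joint guard below 0.06 rad and value of joint speed_lever above 1.12 rad and distance of each of cup, dropper, holder from where it was at the start of the episode below 0.025 m and angle between each of cup, dropper, holder's own z axis and vertical below 0.2 rad); the robot touches nothing.
It fails at once if the lever's handle is pinched (front and rear halves both pressed by the fingers) (contact force between the fingers and speed_lever_c2 above 1.5 N and contact force between the fingers and speed_lever_c3 above 1.5 N).
It fails at once if the specimen cup is knocked over, shoved or lifted (distance of cup from where it was at the start of the episode above 0.04 m or height (world z) of cup above 0.02 m or angle between cup's own z axis and vertical above 0.5 rad).
It fails at once if the dropper bottle is knocked over, shoved or lifted (distance of dropper from where it was at the start of the episode above 0.04 m or height (world z) of dropper above 0.02 m or angle between dropper's own z axis and vertical above 0.5 rad).
It fails at once if the needle holder is knocked over, shoved or lifted (distance of holder from where it was at the start of the episode above 0.04 m or height (world z) of holder above 0.02 m or angle between holder's own z axis and vertical above 0.5 rad).
It also fails if it takes over 48 s, if anything falls off the work surface, if the arm or the gripper's body presses on something with over 40 N, if the wrist force passes 120 N, or if a joint passes its speed limit or range.

## Working session

There is one attempt and no reset: what is moved stays moved. The work goes in short steps, each a Python script; the robot and the scene stay as the last script left them, time stands still between calls to the robot, and variables do not carry over. Pictures are saved under pics/ and viewed, and the job is handed in when it is done.

```bash
ls; mkdir -p pics; cat > look.py <<'E'
from station import r, move_gripper, solver, telemetry, vision, models
import cv2, numpy as np
E
python3 - <<'E'
from look import *
s=telemetry.state(); print(s['time'],s['ee_pos'],s['eef_rot'],s['gripper_width'])
for c in ['side','top']:
    p=vision.capture(c); cv2.imwrite(f'pics/{c}0.png',p['frame'])
    print(c,p['fx'],p['cx'],p['cy'],'cam pos',-np.array(p['R']).T@np.array(p['t']))
    for n in ['mixer','guard_hinge_mid','guard_front_mid','lever_axis','lever_handle','cup','dropper','holder']:
        o=models.spot_point(p,n); print(n,[(np.round(d['xyz'],4).tolist(),round(d['p'],2)) for d in o[:2]])
print(telemetry.state()['time'])
E
```

```text
pics
0.0 [0.29429955 0.60674812 0.23791311] [-1.57317815e+00  3.57344391e-04 -4.51756867e-01] 0.08561497285846016
side 399.99640853023897 282.2031361379651 213.49844076859495 cam pos [ 0.11566147 -0.69521608  0.4707784 ]
mixer [([0.5753, -0.0219, -0.0012], 0.75)]
guard_hinge_mid [([0.6589, 0.0438, 0.0926], 0.75)]
guard_front_mid [([0.5525, 0.0285, 0.1983], 0.6)]
lever_axis [([0.5739, -0.1242, 0.0408], 0.48)]
lever_handle [([0.5239, -0.1301, 0.1163], 0.64)]
cup [([0.4179, 0.042, -0.0018], 0.97)]
dropper [([0.4248, -0.0222, 0.0012], 0.73)]
holder [([0.5688, -0.2313, 0.0016], 0.72)]
top 506.0101722224267 286.539566321091 201.75754788645833 cam pos [ 0.45586314 -0.0869752   1.05292933]
mixer [([0.5768, -0.0183, 0.0014], 0.84)]
guard_hinge_mid [([0.657, 0.041, 0.0928], 0.91)]
guard_front_mid [([0.5548, 0.0314, 0.2018], 0.73)]
lever_axis [([0.5705, -0.1299, 0.0406], 0.84)]
lever_handle [([0.525, -0.1288, 0.1115], 0.67)]
cup [([0.4126, 0.0426, -0.0015], 0.9)]
dropper [([0.4217, -0.0217, -0.0041], 0.67)]
holder [([0.5618, -0.2261, -0.0056], 0.68)]
0.9
```

View pics/side0.png

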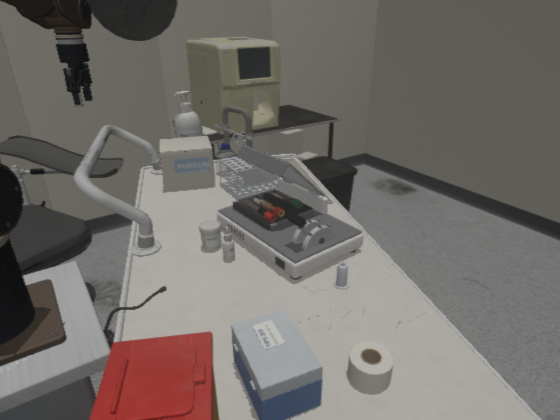

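View pics/top0.png

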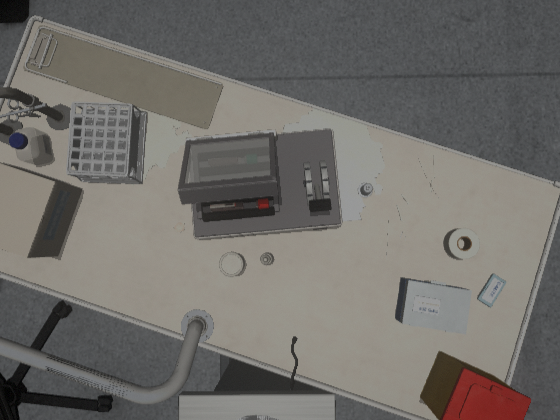

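```bash
cat >> look.py <<'E'
def tri(a,pa,b,pb):
    P=[]
    for c in (a,b):
        K=np.array([[c['fx'],0,c['cx']],[0,c['fy'],c['cy']],[0,0,1]])
        P.append(K@np.c_[np.array(c['R']),np.array(c['t'])])
    X=cv2.triangulatePoints(P[0],P[1],np.float64(pa).reshape(2,1),np.float64(pb).reshape(2,1)); X=(X[:3]/X[3]).ravel()
    return X
def fit(A,B): # mixer pts -> world xy
    A=np.array(A);B=np.array(B);a=A-A.mean(0);b=B-B.mean(0)
    yaw=np.arctan2((a[:,0]*b[:,1]-a[:,1]*b[:,0]).sum(),(a*b).sum())
    Rm=np.array([[np.cos(yaw),-np.sin(yaw)],[np.sin(yaw),np.cos(yaw)]])
    t=B.mean(0)-Rm@A.mean(0); return yaw,t,Rm,B-(A@Rm.T+t)
def proj(c,X):
    v=np.array(c['R'])@np.array(X)+np.array(c['t']); return [c['fx']*v[0]/v[2]+c['cx'],c['fy']*v[1]/v[2]+c['cy']]
E
python3 - <<'E'
from look import *
h=87*np.sin(.6)
A=np.array([[0,0],[88,54],[-10,-105],[-10-h,-105]])/1000
S=[[.5753,-.0219],[.6589,.0438],[.5739,-.1242],[.5239,-.1301]]
T=[[.5768,-.0183],[.657,.041],[.5705,-.1299],[.525,-.1288]]
yaw,t,Rm,res=fit(np.r_[A,A],np.r_[S,T]); print(yaw,t,np.round(res*1000,1))
s=vision.capture('side');p=vision.capture('top')
print('rail bend',tri(p,(130,385),s,(85,187)),'foot',tri(p,(195,325),s,(147,240)))
print('box corner',tri(p,(80,185),s,(211,142)))
pts={}
for n,m in dict(c1=[-.1,-.15,.05],c2=[-.1,.15,.05],c3=[.1,-.15,.05],c4=[.1,.15,.05],ax=[-.01,-.105,.04],hd=[-.01-h/1000,-.105,.112],hg=[.088,.054,.092],g1=[.088,-.031,.092],g2=[.088,.139,.092]).items():
    pts[n]=[*(Rm@m[:2]+t),m[2]]
for ang in (.6,.7,.8,.9):
    x=.088-.15*np.cos(ang)-.005*np.sin(ang);
    for y in (-.031,.139): pts[f'f{ang}{y}']=[*(Rm@[x,y]+t),.092+.15*np.sin(ang)+.005*np.cos(ang)]
for nm,c in (('side',s),('top',p)):
    im=c['frame'].copy(); im=cv2.resize(im,None,fx=3,fy=3,interpolation=cv2.INTER_CUBIC)
    for n,X in pts.items():
        u,v=proj(c,X); cv2.circle(im,(int(u*3+1),int(v*3+1)),3,(0,255,0) if n[0]!='f' else (255,0,255),-1)
    im=im[420:960,570:1170] if nm=='side' else im[330:780,480:1080]
    cv2.imwrite(f'pics/{nm}1.png',im)
E
```

```text
0.08190775313546342 [ 0.57476846 -0.02006684] [[ 0.5 -1.8]
 [ 0.8  2.8]
 [ 0.5  1.3]
 [-0.5 -0.5]
 [ 2.   1.8]
 [-1.1  0. ]
 [-2.9 -4.4]
 [ 0.6  0.8]]
rail bend [0.2071876  0.21247315 0.13573105] foot [0.29393071 0.1201975  0.01844754]
box corner [0.55907261 0.30434409 0.15493549]
```

View pics/side1.png

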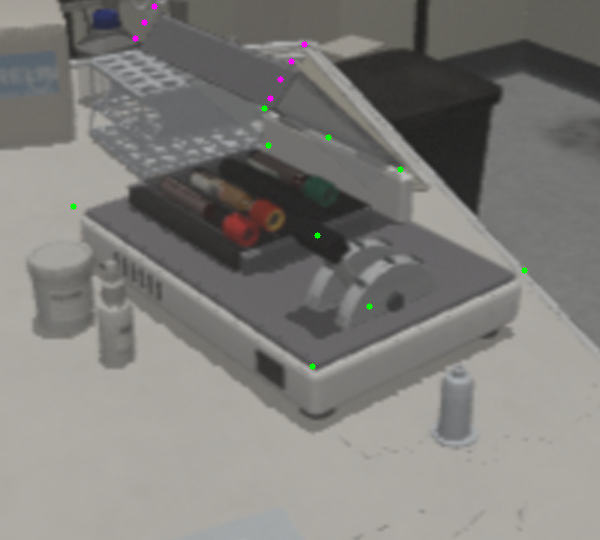

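View pics/top1.png

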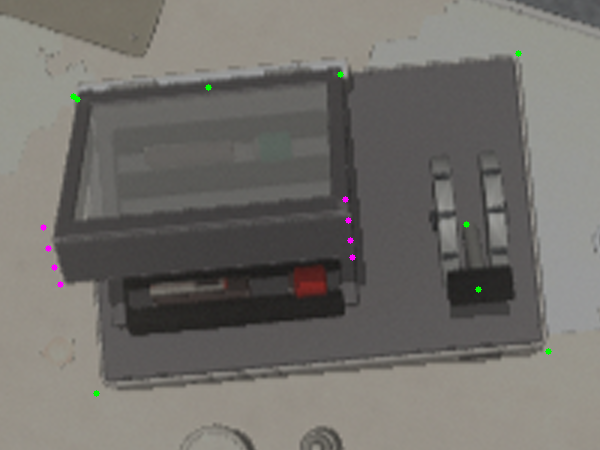

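```bash
cat >> look.py <<'E'
YAW=0.082; T0=np.array([0.5750,-0.0210]); RM=np.array([[np.cos(YAW),-np.sin(YAW)],[np.sin(YAW),np.cos(YAW)]])
ORI=[-np.pi/2,0,YAW]
def W(x,y,ztip): # mixer mm -> world TCP, tip 8 mm below the TCP
    return [*(RM@(np.array([x,y])/1000)+T0),ztip/1000+.008]
E
python3 - <<'E'
from look import *
for y in (YAW,YAW+np.pi,YAW-np.pi): print(y,solver.solve_ik(W(0,54,230),[-np.pi/2,0,y]))
s=telemetry.state(); 
r.move_linear([*s['ee_pos'][:2],.38])
move_gripper(0.0)
r.move_ptp(W(0,54,300),ORI)
s=telemetry.state(); print(s['time'],s['ee_pos'],s['q'],s['gripper_width'],s['force'])
c=r.move_linear(W(0,54,205),speed=.1,contact_N=5)
s=telemetry.state(); print(c,s['time'],s['ee_pos'],s['force'])
p=vision.capture('side');cv2.imwrite('pics/side2.png',cv2.resize(p['frame'][100:310,150:430],None,fx=2.5,fy=2.5))
E
```

```text
0.082 [-0.12002209  0.06079203  1.83660151  0.          1.24419911 -1.77281842]
3.223592653589793 [-1.20022094e-01  6.07920338e-02  1.83660151e+00 -4.44089210e-16
  1.24419911e+00  1.36877423e+00]
-3.0595926535897933 [-1.20022094e-01  6.07920338e-02  1.83660151e+00 -4.44089210e-16
  1.24419911e+00  1.36877423e+00]
5.15 [0.5706569  0.03346654 0.3081995 ] [-1.18959449e-01  1.24909965e-02  1.75801521e+00  2.32815187e-04
  1.37073678e+00 -1.77267057e+00] -0.00033763886254937185 [ 0.27398167  0.59649213 -0.32913092]
False 6.25 [0.57116486 0.03275499 0.21399093] [ 0.60253976 -0.3454925   0.13883252]
```

View pics/side2.png

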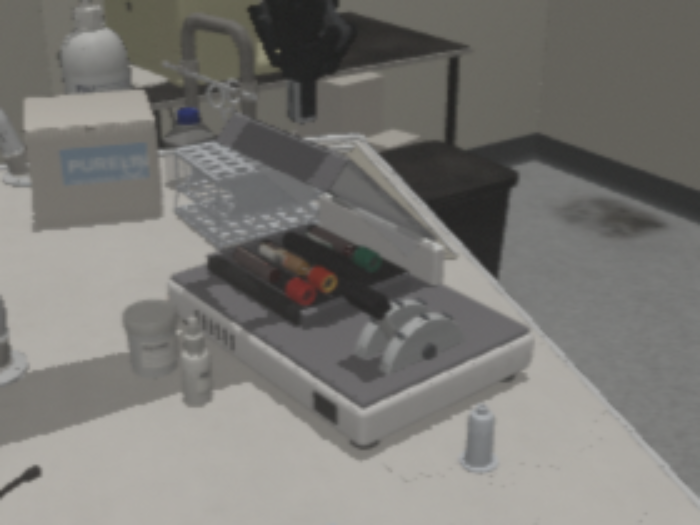

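The closed fingers are just above the guard, near its front edge (tip at pixel ~(303,120) in the crop). Next I press along the arc.

```bash
python3 - <<'E'
from look import *
for a in (.75,.6,.45,.3,.15,.03):
    x=88-128*np.cos(a)+5*np.sin(a)*-1; z=92+128*np.sin(a)+5*np.cos(a)
    if a==.75: x=0;z=180
    c=r.move_linear(W(x,54,z),speed=.07,contact_N=25)
    s=telemetry.state(); print(a,c,round(s['time'],2),np.round(s['ee_pos'],4),np.round(s['force'],1))
    if c: break
else:
    c=r.move_linear(W(-40,54,88),speed=.03,contact_N=12)
    s=telemetry.state(); print(c,round(s['time'],2),np.round(s['ee_pos'],4),np.round(s['force'],1))
p=vision.capture('side');cv2.imwrite('pics/side3.png',cv2.resize(p['frame'][100:310,150:430],None,fx=2.5,fy=2.5))
E
```

```text
0.75 False 6.81 [0.5701 0.0329 0.1871] [-0.8 -0.4 -0.3]
0.6 False 7.29 [0.5499 0.0311 0.1764] [0.5 0.3 0.5]
0.45 False 7.71 [0.5405 0.0305 0.1593] [-0.4 -0.1  0.6]
0.3 False 8.12 [0.5342 0.03   0.1417] [-0.6  0.  -0.1]
0.15 False 8.54 [0.5308 0.0297 0.1232] [ 1.3 -0.1 -0.8]
0.03 False 8.91 [0.53   0.0296 0.108 ] [0.2 0.1 1. ]
True 9.22 [0.5314 0.0294 0.1049] [-2.1  0.3  6.1]
```

View pics/side3.png

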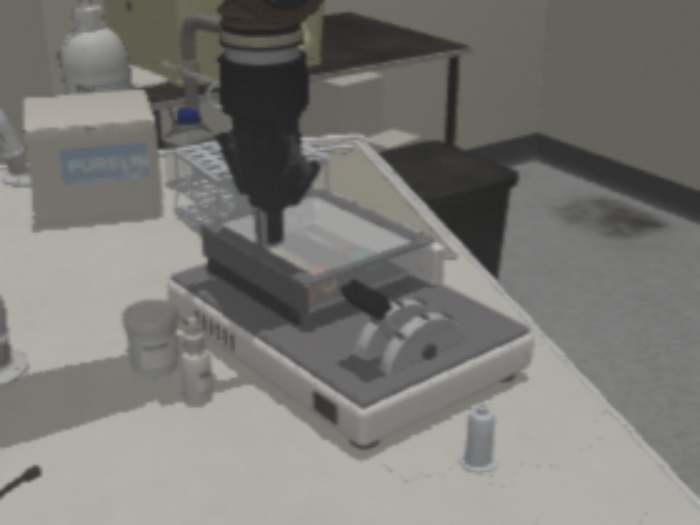

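Guard is down: contact stop with tip at z = 97 mm, which matches the given height. Next is the lever.

```bash
python3 - <<'E'
from look import *
def st(l,c=None):
    s=telemetry.state(); print(l,c,round(s['time'],2),np.round(s['ee_pos'],4),np.round(s['force'],1))
r.wait(.3)
r.move_linear(W(-40,54,190),speed=.15)
p=vision.capture('top')
for n in ('guard_front_mid','lever_handle'): print(n,[(np.round(d['xyz'],4),round(d['p'],2)) for d in models.spot_point(p,n)[:1]])
r.move_linear(W(-112,-105,190),speed=.2); st('above')
c=r.move_linear(W(-112,-105,102),speed=.12,contact_N=10); st('down',c)
p=vision.capture('side');cv2.imwrite('pics/side4.png',cv2.resize(p['frame'][100:310,150:430],None,fx=2.5,fy=2.5))
p=vision.capture('top');cv2.imwrite('pics/top4.png',cv2.resize(p['frame'][110:290,160:400],None,fx=3,fy=3))
E
```

```text
guard_front_mid [(array([0.5113, 0.0293, 0.0966]), 0.97)]
lever_handle [(array([ 0.524 , -0.1314,  0.1123]), 0.65)]
above None 11.53 [ 0.472  -0.1343  0.1979] [0.3 0.4 0.1]
down False 12.41 [ 0.4726 -0.135   0.1107] [0.4 0.3 0.4]
```

View pics/side4.png

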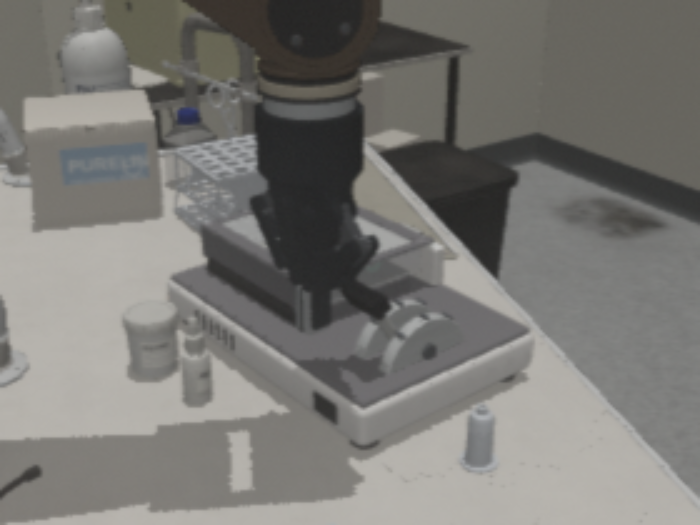

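View pics/top4.png

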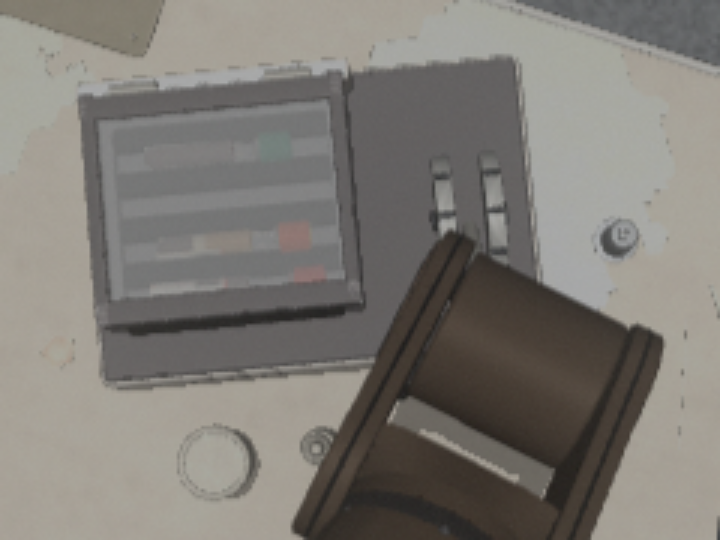

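```bash
python3 - <<'E'
from look import *
def st(l,c=None):
    s=telemetry.state(); print(l,c,round(s['time'],2),np.round(s['ee_pos'],4),np.round(s['force'],1))
for x in (-80,-65,-50,-35,-20,-5,5):
    c=r.move_linear(W(x,-105,102),speed=.06,contact_N=25); st(x,c)
    if c: break
else:
    c=r.move_linear(W(24,-105,102),speed=.03,contact_N=11); st('final',c)
p=vision.capture('side');cv2.imwrite('pics/side5.png',cv2.resize(p['frame'][100:310,150:430],None,fx=2.5,fy=2.5))
for n in ('guard_front_mid','lever_handle'): print(n,[(np.round(d['xyz'],4),round(d['p'],2)) for d in models.spot_point(p,n)[:1]])
print('handle expected fast',W(-10+49.1,-105,104),'slow',W(-10,-105,119))
E
```

```text
-80 False 13.19 [ 0.5039 -0.1323  0.1099] [-1.3 -0.6  1.6]
-65 False 13.59 [ 0.5179 -0.131   0.1102] [-5.7 -0.6  6.5]
-50 False 13.99 [ 0.534  -0.1296  0.1098] [-0.7 -0.5 -0.7]
-35 False 14.39 [ 0.5491 -0.1284  0.1099] [ 0.2 -0.1 -0.2]
-20 False 14.79 [ 0.5634 -0.1271  0.1097] [-3.7  0.6  1.1]
-5 False 15.19 [ 0.5796 -0.1263  0.1105] [-0.2 -1.1 -0.7]
5 False 15.51 [ 0.5893 -0.1253  0.1103] [ 0.2  0.5 -0.7]
final True 16.02 [ 0.6002 -0.1241  0.109 ] [-0.8 -0.1  0.5]
guard_front_mid [(array([0.5075, 0.0263, 0.0954]), 0.7)]
lever_handle [(array([ 0.6223, -0.1244,  0.116 ]), 0.62)]
handle expected fast [np.float64(0.6225689737451171), np.float64(-0.12244457963260706), 0.11199999999999999] slow [np.float64(0.5736339554692694), np.float64(-0.12646626912117476), 0.127]
```

View pics/side5.png

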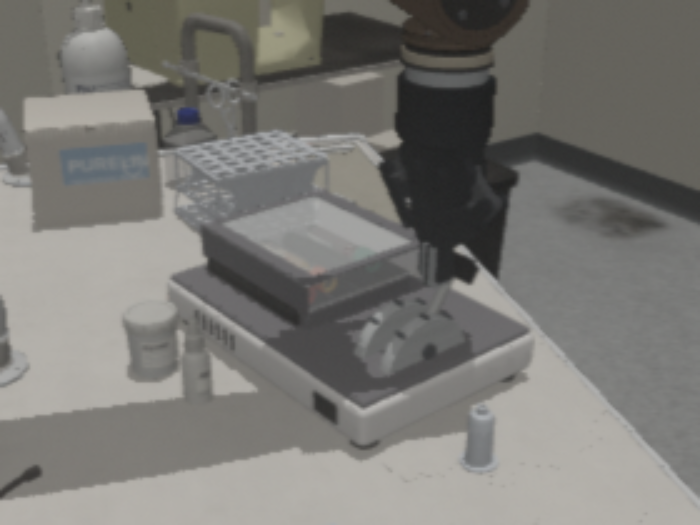

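The finger met the lever at the predicted hard-stop position, with the handle leaning to the rear. Now I back off and verify.

```bash
python3 - <<'E'
from look import *
r.move_linear(W(-35,-105,104),speed=.1)
r.move_linear(W(-60,-105,230),speed=.15)
r.move_ptp(W(-60,-330,300),ORI)
s=telemetry.state(); print(s['time'],np.round(s['ee_pos'],3),np.round(s['force'],1))
for nm,sl in (('side',np.s_[100:310,150:430]),('top',np.s_[110:290,160:400])):
    p=vision.capture(nm); cv2.imwrite(f'pics/{nm}6.png',cv2.resize(p['frame'][sl],None,fx=2.5,fy=2.5))
    for n in ('guard_front_mid','lever_handle','cup','dropper','holder'): print(nm,n,[(np.round(d['xyz'],4),round(d['p'],2)) for d in models.spot_point(p,n)[:1]])
E
```

```text
18.775 [ 0.542 -0.354  0.307] [ 0.2 -0.  -0.9]
side guard_front_mid [(array([0.5077, 0.0253, 0.0928]), 0.91)]
side lever_handle [(array([ 0.6215, -0.1213,  0.1115]), 0.53)]
side cup [(array([ 0.4255, -0.0205,  0.0017]), 0.72)]
side dropper [(array([ 0.4273, -0.0211,  0.004 ]), 0.86)]
side holder [(array([ 0.5656, -0.2343,  0.0032]), 0.85)]
top guard_front_mid [(array([0.5097, 0.0264, 0.0976]), 0.67)]
top lever_handle [(array([ 0.6222, -0.1195,  0.1124]), 0.81)]
top cup [(array([ 0.411 ,  0.041 , -0.0008]), 0.71)]
top dropper [(array([ 0.4189, -0.0231, -0.0029]), 0.55)]
top holder [(array([ 5.612e-01, -2.230e-01,  4.000e-04]), 0.51)]
```

View pics/side6.png

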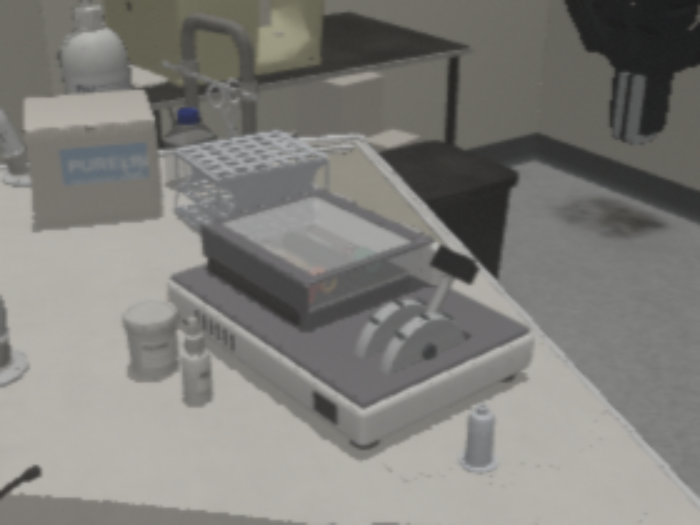

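View pics/top6.png

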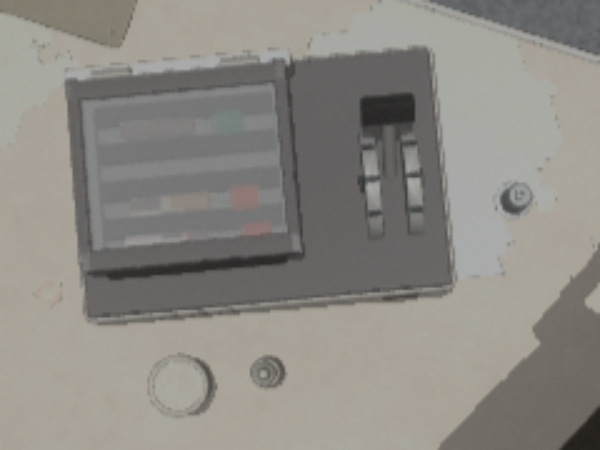

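The guard lies flat, the handle is at the rear stop, and the bystanders are unmoved in both pictures. I'm handing in.

```bash
python3 - <<'E'
from look import *
r.job_done(); print(telemetry.state()['time'])
E
```

```text
the job is handed in; nothing more can be done
the job is handed in; nothing more can be done
```

I pressed the guard down with the closed fingertips, then pushed the lever from the front, past the half-way notch, to its rear stop. I backed the arm off and handed the job in at about 19 s. The hand-in gave no verdict.

- **Guard:** the finger stopped on contact with its tip at 97 mm, the height given for fully down. After I backed off, the two cameras put the front edge at 93 mm (side) and 98 mm (top), so it had stayed down within their error.
- **Lever:** the finger met it where the second stop was predicted. Afterwards both cameras placed the handle at about (0.622, -0.120, 0.112) m, against a predicted (0.6226, -0.122, 0.112) m.
- **Bystanders:** cup, dropper bottle and needle holder stand upright where they were in both pictures.
- **One disagreement:** the side-view network reported the cup at the dropper bottle's position. The top view and the pictures show the cup unmoved, so I took this as a misdetection.
- **Forces:** the wrist force readings after each move stayed under 10 N, and the arm touched nothing at hand-in.

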